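# Reset the tripped fume extractor through its shuttered well

### The arm

A 6-joint arm with a two-finger parallel gripper is mounted at the origin on the work surface. World frame = base frame: x ahead of the robot, y to its left, z up, the work surface at z = 0. Lengths are in m, angles in rad, forces in N, time in s.
With the tool pointing down it reaches from about 0.35 to 0.775 m from the base axis. Payload 7.3 kg.
Tool frame: the origin (TCP) lies between the finger pads; the fingertips stand 17 mm ahead of it and the grasp point (between the pads) lies 2 mm behind it; z points along the fingers, y is the line along which they close (so a half turn about z gives the same grasp; the last joint's range is limited). The gripper opens to 92 mm and grips with 3 to 60 N. Pads are 19 mm wide; open, the fingers measure 130 mm over their backs; the gripper's body (75 mm by 190 mm) begins 47 mm behind the grasp point.
Start: joints at [-1.357, 0.342, 1.524, -0, 1.275, -0.146], TCP at [0.185, -0.491, 0.244] pointing down, gripper open.
Joint ranges: [-2.53, 2.53], [-0.77, 2.02], [0.04, 2.7], [-1, 4.14], [0.28, 2.66], [-3.11, 3.11]. Speed limits (rad/s): [2.57, 2.57, 3.14, 3.14, 3.14, 3.14].

### API

Orientations are given as [roll, pitch, yaw] about the fixed x, y, z axes, in that order (R = Rz(yaw) Ry(pitch) Rx(roll)).
In Python, from cell import robot, optics gives the robot as it stands.
- The arm moves only by the tool play_rows, never from a script. Its argument "rows" is a list of rows, each a list of 7 numbers: the shift along the tool's x, y, z in cm, then the turn, a rotation vector about the tool's x, y, z in rad, then the opening, from 0 (shut) to 1 (fully open). In form: [[tx, ty, tz, wx, wy, wz, grip], ...]. A call has 1 to 20 rows; each row is the pose to reach, as a shift and turn from the pose commanded when the call began, along the tool's axes at that moment; what a row does not reach only later rows make up. A row lasts 1/10 s, in which the tool goes at most 50 mm and 8.59 degrees, less where a joint would pass 70% of its speed; a pose out of reach is approached as far as the arm can. A call with a gripper value outside its range is refused whole. The fingers move at their own pace and stop on an object; "squeeze" is the grip in N (left out, the last holds). Time passes only in rows, so rows that repeat a pose let the fingers close. It gives the time, the measured TCP pose, the force, the opening and the grip force at its end, in the units of the state.
- robot.observe(): the state, without advancing time (a new reading comes with each control period).
- optics.read_camera(name): name is "scene" or "top" or "wrist"; returns (picture, depth): 400x640x3 uint8, red, green, blue; 400x640 float32, m along the optical axis (not along the pixel's ray), 0 where there is no reading.
- optics.camera_model(name): a dict with "fx", "fy", "cx", "cy" (pixels), "origin" and "rotation" of the camera in the world; the wrist camera has in their place "tool_from_camera" (4x4, takes a point from camera to tool coordinates, whose origin is the TCP and whose axes are the flange's). Camera axes: x right, y up, looking along -z (the intrinsics and any distortion apply to the point x, -y, -z); pixel columns grow to the right and rows downward; lengths in m; the calibration is good to about 2 mm. A picture is of the moment at which its call begins: read the wrist's pose just before it. camera_model takes no time and is no camera call.
- robot.hand_in(): hands the job in; it is judged then, once.
The state is a dict: "time": time; "qpos": joint angles; "qvel": joint speeds; "joint_efforts": joint torques, N m; "tool_pos": TCP position; "tool_rot": TCP orientation; "contact_force": force on the tool from outside, world axes, zero at the start; "torque": the same for the moment, N m; "opening": finger opening in m; "grip_force": force on a finger pad.
Only numpy, scipy, OpenCV 4.12 (cv2) and the standard library are available. Lean on these libraries where they do the work, as an engineer would, in place of code of your own. Each camera call takes 0.05 s, during which the arm holds its last target. There are 200 camera calls.

### The job

The fume extractor on the soldering bench has tripped. Push the small sliding shutter on its top fully open with your fingertips (push it, do not grip it or ram it), reach down into the well beneath it and press the sunken reset key all the way down, then push the shutter fully shut again. Leave the raised standby key alone, do not lift or shove the extractor unit, and do not disturb the solder spool, flux bottle or tip cleaner.

Things in the scene. Friction and masses are not known exactly. Their poses are not given: they have to be found in the camera images.
- unit: Fume extractor control unit: a loose grey plastic box, about 4 kg, 160 mm in x, 240 mm in y, 75 mm high, standing on the bench. Origin: centre of its underside; z up, its flat top (panel) is at z = 75 mm. In its own frame the shuttered well is centred at x -10, y -55 mm. A fixed round black airflow knob (34 mm across, 14 mm high, not used) stands on the panel at x -48, y +90 mm, and the raised standby key at x +45, y +90 mm. Black vent slats on the two long sides.
- well_mouth (a point): Centre of the mouth of the well, at panel level; axes as those of the unit. The well is 46 mm square with sides along the unit's x and y, vertical walls, and its floor 38 mm below the panel. It is covered by the shutter at the start (wholly or mostly). A pair of shut fingertips fits in.
- reset_key_top (a point): Centre of the top of the sunken reset key: a round black key 26 mm across in the middle of the well, its top 24 mm below the panel (51 mm above the bench) at rest.
- reset_key (a joint): How far the reset key is pressed down, m: 0 at rest, 0.006 fully down. A spring returns it; it takes about 1.4 N to start and 4 N to push fully down.
- shutter (a joint): How far the shutter is slid open, m: 0 shut (centred on the well), 0.068 fully open, growing along the unit's +y. It starts between 0 and 0.018. It slides with about 1.5 N of friction, has end stops, and stays where it is left. The well is wholly uncovered from 0.053.
- shutter_ridge (a point): Middle of the top edge of the shutter's ridge. The shutter is an aluminium plate, 62 mm (x) by 60 mm (y), 3 mm thick, lying on the panel between two 3 mm high guide strips; from its middle stands a ridge, 50 mm long in the unit's x, 10 mm thick in y, its top 19 mm above the panel (94 mm above the bench). Push the ridge's side along the unit's +y to open the shutter, along -y to shut it.
- standby_key (a joint): How far the standby key is pressed down, m: 0 at rest, 0.006 fully down; the same kind of key and spring as the reset key. Not to be pressed.
- standby_key_top (a point): Centre of the top of the raised standby key: round, black, 26 mm across, standing 10 mm above the panel on a thin round bezel near the unit's corner. Leave it alone.
- solder_spool: White spool of solder standing on its flange, 64 mm across, 34 mm high, loose. Origin: centre of its underside. Leave it alone.
- flux_bottle: White plastic flux bottle with black cap, 48 mm across, 105 mm high, loose. Origin: centre of its underside. Leave it alone.
- tip_cleaner: Black round pot of copper wool for cleaning iron tips, 68 mm across, about 50 mm high, loose. Origin: centre of its underside. Leave it alone.

How it is judged:
By the outcome, as a careful person would: the job done as asked, in the order asked, and still so for the second after the job is handed in, with the robot touching nothing.
It also fails if it takes over 51 s, if anything falls off the work surface, if the arm or the gripper's body presses on something with over 40 N, if the wrist force passes 120 N, or if a joint passes its speed limit or range.

## Working session

There is one attempt and no reset: what is moved stays moved. The work goes in short steps, Python scripts to look and compute and a tool call to move; the robot and the scene stay as the last step left them, time stands still between calls to the robot, and variables do not carry over. Pictures are saved under pics/ and viewed, at most 10 in all, crops included, and the job is handed in when it is done.

Besides the shell and the picture viewer there is one more tool, called after "Call:" by a JSON object that holds its "method" and its "body". play_rows: Moves the arm, as the interface text tells. Its arguments: {"type":"object","properties":{"rows":{"type":"array"},"squeeze":{"type":"number"}},"required":["rows"]}

```bash
ls; mkdir -p pics
python3 - <<'E'
from cell import robot, optics
import cv2,numpy as np
s=robot.observe();print(s['time'],s['tool_pos'],s['tool_rot'],s['contact_force'],s['opening'])
for n in("top","scene"):
    p,d=optics.read_camera(n);cv2.imwrite(f"pics/{n}0.png",p[:,:,::-1]);np.save(n+"d.npy",d);np.save(n+"p.npy",p)
    print(n,optics.camera_model(n),(d>0).mean())
E
```

```text
pics
0.0 [ 0.18480457 -0.49101176  0.24306394] [-3.14013791e+00 -2.35049982e-04  3.59821802e-01] [ 0.61567054 -0.4603374   1.2734649 ] 0.09186210351021551
top {'fx': 370.030807777571, 'fy': 370.030807777571, 'cx': 320.5067580796291, 'cy': 194.52468961024653, 'origin': array([0.5083597 , 0.00387159, 0.77702256]), 'rotation': array([ 0.1119541 , -0.00318716, -1.55356082])} 0.99620703125
scene {'fx': 375.39443603575506, 'fy': 375.39443603575506, 'cx': 320.7500894094872, 'cy': 200.17895419802133, 'origin': array([ 1.15873052, -0.10137974,  0.52314116]), 'rotation': array([ 0.95702524, -0.02160813,  1.39242374])} 0.99587109375
```

View pics/top0.png

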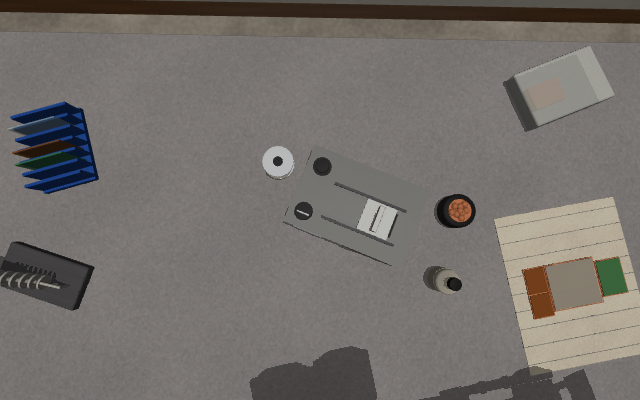

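View pics/scene0.png

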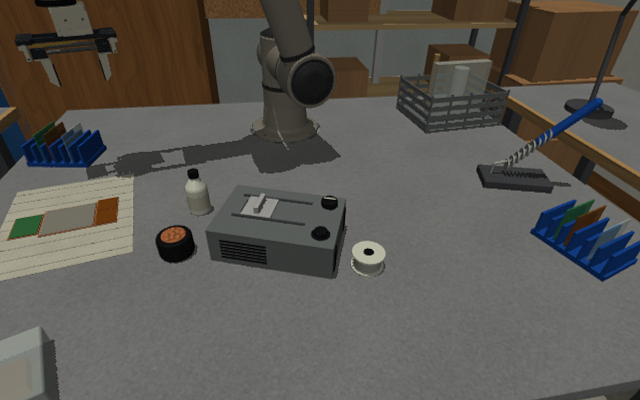

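The top view shows the unit around (355,207): knob (303,211), standby key (322,166), shutter (378,219). The spool is at (278,162), the cleaner at (456,211) and the bottle at (448,282). Next I'll take an enlarged crop and depth points.

```bash
cat > h.py <<'E'
import numpy as np
from scipy.spatial.transform import Rotation as R
def world(m,u,v,d,pose=None):
    p=np.array([(u-m['cx'])/m['fx']*d,-(v-m['cy'])/m['fy']*d,-d])
    if 'origin' in m: 
        r=np.array(m['rotation']); Rm=R.from_euler('xyz',r).as_matrix() if r.size==3 else r
        return Rm@p+m['origin']
    T=np.array(m['tool_from_camera']); q=T[:3,:3]@p+T[:3,3]
    return R.from_euler('xyz',pose[1]).as_matrix()@q+pose[0]
def pix(m,P):
    Rm=R.from_euler('xyz',m['rotation']).as_matrix(); c=Rm.T@(np.array(P)-m['origin'])
    return m['cx']-m['fx']*c[0]/c[2], m['cy']+m['fy']*c[1]/c[2]
E
python3 - <<'E'
from h import *
from cell import optics
import cv2
for n,pts,(x0,y0,x1,y1) in(("top",dict(knob=(303,211),stby=(322,166),ridge=(378,219),spool=(278,150),clean=(460,211),cap=(455,284),panel=(340,215),table=(200,200)),(270,135,480,300)),
 ("scene",dict(knob=(329,200),stby=(321,232),ridge=(260,201),panel=(280,226),table=(430,250)),(140,150,400,300))):
    p=np.load(n+"p.npy");d=np.load(n+"d.npy");m=optics.camera_model(n)
    for k,(u,v) in pts.items(): print(n,k,world(m,u,v,d[v,u]).round(4))
    if n=="top":cv2.imwrite("pics/topc.png",cv2.resize(p[y0:y1,x0:x1,::-1],None,fx=3.6,fy=3.6,interpolation=cv2.INTER_CUBIC))
    # panel pts
    vv,uu=np.mgrid[y0:y1,x0:x1];W=np.array([world(m,u,v,d[v,u]) for u,v in zip(uu.ravel(),vv.ravel())])
    s=(abs(W[:,2]-.075)<.006)&(W[:,0]>.35)&(W[:,0]<.7)
    c=cv2.minAreaRect(W[s,:2].astype(np.float32)*1000);print(c,np.median(W[s,2]))
E
```

```text
top knob [0.5543 0.0351 0.0891]
top stby [0.6407 0.0011 0.0853]
top ridge [ 0.5417 -0.104   0.0927]
top spool [0.6823 0.0916 0.0333]
top clean [ 0.5622 -0.2719  0.0512]
top cap [ 0.4276 -0.2399  0.1031]
top panel [ 0.5489 -0.0347  0.0746]
top table [0.5795 0.2561 0.0015]
((546.9400024414062, -116.6448974609375), (353.7716064453125, 165.8563690185547), 67.29283905029297) 0.07482801083011925
scene knob [0.5559 0.0337 0.0892]
scene stby [0.6461 0.0011 0.0845]
scene ridge [ 0.5457 -0.1029  0.0938]
scene panel [ 0.6065 -0.0699  0.0753]
scene table [ 0.6366  0.2331 -0.0013]
((546.0587768554688, -118.6695556640625), (352.818603515625, 165.73831176757812), 68.05872344970703) 0.07504961745483701
```

View pics/topc.png

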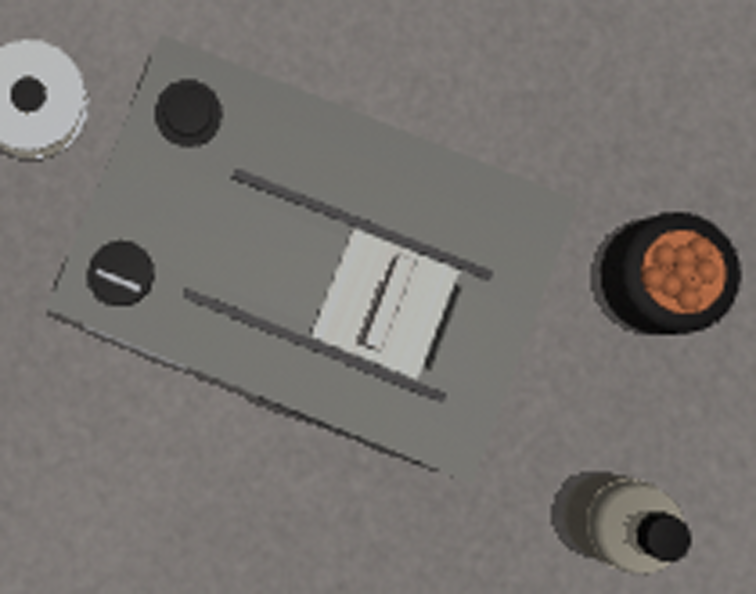

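The crop shows the shutter slightly open: a dark slit lies on its -y side, at about crop (443,328). The ridge centre is at about (388,302), and the bottle and cleaner stand off the unit's -y end. Next I'll fit the panel and ridge.

```bash
cat > fit.py <<'E'
from h import *
import cv2
def grid(m,d,pose=None):
    vv,uu=np.mgrid[0:d.shape[0],0:d.shape[1]]
    p=np.stack([(uu-m['cx'])/m['fx']*d,-(vv-m['cy'])/m['fy']*d,-d],-1)
    if 'origin' in m: return p@R.from_euler('xyz',m['rotation']).as_matrix().T+m['origin']
    T=np.array(m['tool_from_camera']); p=p@T[:3,:3].T+T[:3,3]
    return p@R.from_euler('xyz',pose[1]).as_matrix().T+pose[0]
E
python3 - <<'E'
from fit import *
from cell import optics
for n in("top","scene"):
    d=np.load(n+"d.npy");m=optics.camera_model(n);W=grid(m,d)
    s=((W[...,2]>.069)&(W[...,2]<.1)&(W[...,0]>.35)&(W[...,0]<.75)&(abs(W[...,1]+.05)<.25)).astype(np.uint8)
    k,l,st,_=cv2.connectedComponentsWithStats(s);i=1+st[1:,4].argmax()
    c=cv2.minAreaRect(W[l==i][:,:2].astype(np.float32)*1000);print(n,c)
    C=np.array(c[0]);a=c[2] # angle
    yaw=np.deg2rad(a-90) 
    ex=np.array([np.cos(yaw),np.sin(yaw)]);ey=np.array([-ex[1],ex[0]]);
    print("yaw",np.degrees(yaw),ex,ey)
    U=np.stack([(W[...,:2]*1000-C)@ex,(W[...,:2]*1000-C)@ey],-1)
    r=(W[...,2]>.0885)&(abs(U[...,0]+10)<35)&(abs(U[...,1]+45)<30)&(W[...,2]<.1)
    print("ridge unit",U[r].min(0),U[r].max(0),U[r].mean(0),W[r].mean(0),r.sum())
    for nm,cx,cy,z0 in(("stby",45,90,.081),("knob",-48,90,.083)):
        r=(W[...,2]>z0)&(W[...,2]<.1)&(np.hypot(U[...,0]-cx,U[...,1]-cy)<25)
        print(nm,U[r].mean(0),W[r].mean(0))
E
```

```text
top ((568.2455444335938, -66.59652709960938), (241.02078247070312, 160.6667938232422), 68.86723327636719)
yaw -21.132766723632812 [ 0.9327475  -0.36053029] [0.36053029 0.9327475 ]
ridge unit [-35.34002166 -48.66696938] [ 13.58650085 -38.68609976] [-10.9345711  -43.33751161] [ 0.54242186 -0.10307724  0.09337678] 150
stby [44.22318594 89.92517211] [0.64191536 0.00133715 0.08423463]
knob [-48.44138756  89.82894453] [0.55544802 0.03465578 0.08861685]
scene ((566.63330078125, -67.71798706054688), (240.7325439453125, 164.1229248046875), 68.96092987060547)
yaw -21.03907012939453 [ 0.93333584 -0.35900448] [0.35900448 0.93333584]
ridge unit [-34.69419408 -47.88117332] [ 16.32327245 -38.25883278] [ -6.53073836 -42.63873405] [ 0.54523043 -0.10516968  0.09294714] 99
stby [47.54293163 90.71048335] [ 6.43572292e-01 -1.22767413e-04  8.44983391e-02]
knob [-43.64856018  91.09101459] [0.55859662 0.03297055 0.08827118]
```

Call:
{"method": "play_rows", "body": {"rows": [[1.6,-0.75,0,0,0,-0.03,0],[4.8,-2.2,0,0,0,-0.09,0],[8,-3.7,0,0,0,-0.15,0],[11.2,-5.2,0,0,0,-0.21,0],[14.4,-6.7,0,0,0,-0.27,0],[17.6,-8.2,0,0,0,-0.33,0],[20.8,-9.7,0,0,0,-0.39,0],[24,-11.2,0,0,0,-0.45,0],[27.2,-12.7,0,0,0,-0.51,0],[30.4,-14.2,0,0,0,-0.57,0],[33.6,-15.7,0,0,0,-0.63,0],[36.8,-17.2,0,0,0,-0.69,0],[40,-18.7,0,0,0,-0.75,0],[42.8,-20,0,0,0,-0.81,0],[44.3,-20.7,0,0,0,-0.835,0],[44.7,-20.9,0,0,0,-0.843,0],[44.7,-20.9,0,0,0,-0.843,0],[44.7,-20.9,0,0,0,-0.843,0]], "squeeze": 10}}

```text
time: 1.9
tool_pos: [0.5289, -0.1391, 0.2437]
tool_rot: [-3.141, 0.001, 1.201]
contact_force: [0.1, 0.5, -0.3]
opening: 0.0005
grip_force: 0.0
```

```bash
cat > look.py <<'E'
from fit import *
from cell import robot,optics
import sys
def unit(P,O=(567.8,-66.9),yaw=-21.1):
    y=np.deg2rad(yaw);ex=np.array([np.cos(y),np.sin(y)]);ey=np.array([-ex[1],ex[0]])
    q=np.asarray(P)[...,:2]*1000-np.array(O);return np.stack([q@ex,q@ey],-1)
def state():
    s=robot.observe();print("t",round(s['time'],2),"tcp",np.round(s['tool_pos'],4),"rpy",np.round(s['tool_rot'],4),"unit",unit(s['tool_pos']).round(1),"tip z",round(s['tool_pos'][2]-.017,4),"F",np.round(s['contact_force'],1),"T",np.round(s['torque'],2),"op",round(s['opening'],4));return s
def shot(name,cam="wrist"):
    s=state();pose=(np.array(s['tool_pos']),s['tool_rot'])
    p,d=optics.read_camera(cam);cv2.imwrite(f"pics/{name}.png",p[:,:,::-1])
    return p,d,grid(optics.camera_model(cam),d,pose)
E
python3 - <<'E'
from look import *
p,d,W=shot("w1");np.savez("w1.npz",p=p,d=d,W=W);U=unit(W)
print(optics.camera_model("wrist"))
r=(W[...,2]>.0885)&(abs(U[...,0]+10)<40)&(abs(U[...,1]+45)<35)&(W[...,2]<.1)
print("ridge",U[r].min(0),U[r].max(0),np.median(W[r][:,2]),r.sum())
r=(W[...,2]<.068)&(abs(U[...,0]+10)<30)&(abs(U[...,1]+75)<30)
print("slit",U[r].min(0),U[r].max(0),r.sum())
E
```

```text
t 1.9 tcp [ 0.5289 -0.1391  0.2437] rpy [-3.1411e+00  5.0000e-04  1.2014e+00] unit [-10.3 -81.4] tip z 0.2267 F [ 0.1  0.5 -0.3] T [-0.01 -0.07 -0.01] op 0.0005
{'fx': 336.3327207410681, 'fy': 336.3327207410681, 'cx': 321.80978180534026, 'cy': 197.23468861811114, 'tool_from_camera': array([[ 2.94296043e-04,  9.67801240e-01,  2.51715461e-01,
         6.71149904e-02],
       [ 9.99999955e-01, -2.99495284e-04, -1.76553418e-05,
        -9.02096768e-04],
       [ 5.83007317e-05,  2.51715455e-01, -9.67801285e-01,
        -1.41262193e-01],
       [ 0.00000000e+00,  0.00000000e+00,  0.00000000e+00,
         1.00000000e+00]])}
ridge [-36.01608995 -49.09394454] [ 13.23491562 -38.85327702] 0.0942059727812681 724
slit [-34.68413442 -78.42572492] [ 11.16021125 -77.26614636] 96
```

View pics/w1.png

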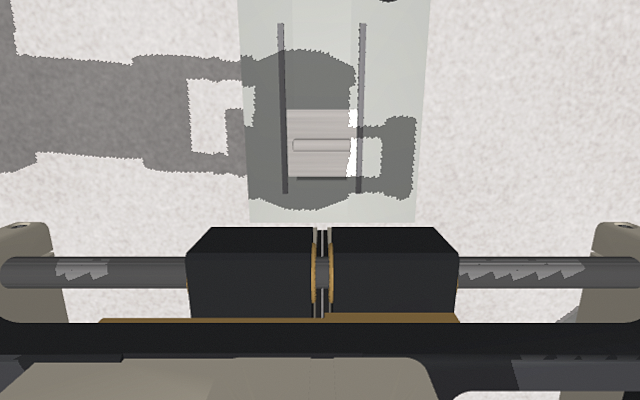

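The wrist view agrees: ridge at (322,145), level in the image, and the slit below the plate at (320,178). It fits the unit frame to about 1.5 mm. I'll descend on the -y side of the ridge.

Call:
{"method": "play_rows", "body": {"rows": [[0.3,0,1.5,0,0,0,0],[0.9,-0.07,4,0,0,0,0],[0.9,-0.07,7,0,0,0,0],[0.9,-0.07,10,0,0,0,0],[0.9,-0.07,12,0,0,0,0],[0.9,-0.07,13.5,0,0,0,0],[0.9,-0.07,14.2,0,0,0,0],[0.9,-0.07,14.4,0,0,0,0],[0.9,-0.07,14.4,0,0,0,0],[0.9,-0.07,14.4,0,0,0,0]]}}

```text
time: 2.95
tool_pos: [0.5327, -0.1302, 0.1006]
tool_rot: [3.14, 0.0, 1.202]
contact_force: [0.4, 0.4, 0.6]
opening: 0.0005
grip_force: 0.0
```

Run:
```python
from look import *
state()
```

```text
t 2.95 tcp [ 0.5327 -0.1302  0.1006] rpy [3.1399e+00 2.0000e-04 1.2025e+00] unit [-10.  -71.7] tip z 0.0836 F [0.4 0.4 0.6] T [-0.03 -0.05  0.02] op 0.0005
```

Call:
{"method": "play_rows", "body": {"rows": [[0.3,-0.05,0,0,0,0,0],[0.6,-0.05,0,0,0,0,0],[0.8,-0.05,0,0,0,0,0],[1.0,-0.05,0,0,0,0,0],[1.2,-0.05,0,0,0,0,0],[1.4,-0.05,0,0,0,0,0],[1.6,-0.05,0,0,0,0,0],[1.9,-0.05,0,0,0,0,0],[2.2,-0.05,0,0,0,0,0],[2.5,-0.05,0,0,0,0,0],[2.8,-0.05,0,0,0,0,0],[3.2,-0.05,0,0,0,0,0],[3.6,-0.05,0,0,0,0,0],[4.0,-0.05,0,0,0,0,0],[4.4,-0.05,0,0,0,0,0],[4.8,-0.05,0,0,0,0,0],[5.1,-0.05,0,0,0,0,0],[5.4,-0.05,0,0,0,0,0],[5.6,-0.05,0,0,0,0,0],[5.6,-0.05,0,0,0,0,0]]}}

```text
time: 4.95
tool_pos: [0.552, -0.0769, 0.0996]
tool_rot: [-3.141, -0.0, 1.203]
contact_force: [-0.0, -1.3, 0.2]
opening: 0.0001
grip_force: 0.0
```

Run:
```python
from look import *
p,d,W=shot("w2");U=unit(W)
r=(W[...,2]>.0885)&(abs(U[...,0]+10)<40)&(abs(U[...,1])<60)&(W[...,2]<.1)
print("ridge",U[r].min(0),U[r].max(0),np.median(U[r],0),np.median(W[r][:,2]),r.sum())
```

```text
t 4.95 tcp [ 0.552  -0.0769  0.0996] rpy [-3.1415e+00 -2.0000e-04  1.2030e+00] unit [-11.1 -15. ] tip z 0.0826 F [-0.  -1.3  0.2] T [-0.04 -0.08 -0.  ] op 0.0001
ridge [-36.72730288 -15.26744296] [13.09262121  6.28973035] [-11.95238062   3.13694277] 0.09412460818001919 1965
```

View pics/w2.png

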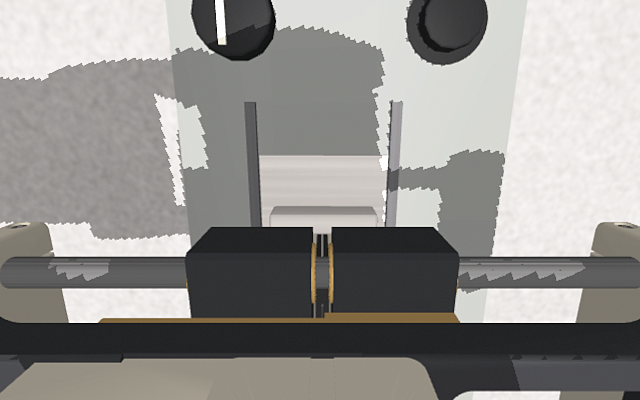

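The ridge's far edge is at (322,208), about 56 mm open, and the unit has not moved. About 12 mm remains.

Call:
{"method": "play_rows", "body": {"rows": [[0.2,0,0,0,0,0,0],[0.4,0,0,0,0,0,0],[0.6,0,0,0,0,0,0],[0.8,0,0,0,0,0,0],[0.9,0,0,0,0,0,0],[1.0,0,0,0,0,0,0],[1.05,0,0,0,0,0,0],[1.1,0,0,0,0,0,0],[1.1,0,0,0,0,0,0]]}}

```text
time: 5.9
tool_pos: [0.5559, -0.067, 0.0997]
tool_rot: [-3.141, -0.0, 1.203]
contact_force: [-0.8, -1.3, -1.4]
opening: 0.0004
grip_force: 0.5
```

Call:
{"method": "play_rows", "body": {"rows": [[0.05,0,0,0,0,0,0],[0.1,0,0,0,0,0,0],[0.1,0,0,0,0,0,0]]}}

```text
time: 6.2
tool_pos: [0.5562, -0.0661, 0.0997]
tool_rot: [3.142, 0.0, 1.203]
contact_force: [-1.3, -1.8, -0.3]
opening: 0.0006
grip_force: 0.6
```

Call:
{"method": "play_rows", "body": {"rows": [[0.03,0,0,0,0,0,0],[0.05,0,0,0,0,0,0],[0.05,0,0,0,0,0,0]]}}

```text
time: 6.5
tool_pos: [0.5564, -0.0656, 0.0997]
tool_rot: [-3.142, 0.0, 1.203]
contact_force: [-1.3, -0.7, -1.2]
opening: 0.0003
grip_force: 0.7
```

```bash
cat > st.py <<'E'
from look import *
p,d,W=shot("tmp");U=unit(W)
r=(W[...,2]>.0885)&(abs(U[...,0]+10)<40)&(abs(U[...,1])<60)&(W[...,2]<.1)
print("ridge far",U[r].max(0))
for nm,cx,cy,z0 in(("stby",45,90,.081),("knob",-48,90,.086)):
    r=(W[...,2]>z0)&(W[...,2]<.1)&(np.hypot(U[...,0]-cx,U[...,1]-cy)<25)
    if r.sum():print(nm,U[r].mean(0),U[r].min(0),U[r].max(0))
E
python3 st.py
```

```text
t 6.5 tcp [ 0.5564 -0.0656  0.0997] rpy [-3.1416e+00  1.0000e-04  1.2028e+00] unit [-11.1  -2.9] tip z 0.0827 F [-1.3 -0.7 -1.2] T [-0.18  0.13  0.03] op 0.0003
ridge far [13.21675918 18.373201  ]
stby [42.68746134 90.02689087] [30.61977103 77.32467305] [ 56.43569669 102.94280381]
knob [-49.00302011  90.22806937] [-66.11640626  73.64105351] [-32.57484534 106.49039252]
```

Call:
{"method": "play_rows", "body": {"rows": [[0.03,0,0,0,0,0,0],[0.06,0,0,0,0,0,0],[0.06,0,0,0,0,0,0]]}}

```text
time: 6.85
tool_pos: [0.5566, -0.0652, 0.0997]
tool_rot: [-3.142, 0.0, 1.203]
contact_force: [-2.1, -2.2, 0.2]
opening: 0.0009
grip_force: 1.2
```

Call:
{"method": "play_rows", "body": {"rows": [[0.03,0,0,0,0,0,0],[0.06,0,0,0,0,0,0],[0.06,0,0,0,0,0,0]]}}

```text
time: 7.15
tool_pos: [0.5566, -0.0651, 0.0997]
tool_rot: [-3.141, 0.001, 1.203]
contact_force: [-3.5, -4.5, -0.6]
opening: 0.0002
grip_force: 2.7
```

```bash
python3 st.py
```

```text
t 7.15 tcp [ 0.5566 -0.0651  0.0997] rpy [-3.1415e+00  1.1000e-03  1.2029e+00] unit [-11.1  -2.4] tip z 0.0827 F [-3.5 -4.5 -0.6] T [-0.78  0.51  0.01] op 0.0002
ridge far [13.16660834 18.76129542]
stby [42.68608586 90.09293151] [30.50859699 77.46712529] [ 56.15770386 102.91954496]
knob [-48.99798626  90.25211818] [-66.32761605  73.7427164 ] [-32.59450758 106.63293825]
```

The stop is felt (about 5.7 N) and the unit hasn't moved. I'll back off, lift and look into the well.

Call:
{"method": "play_rows", "body": {"rows": [[-0.3,0,0,0,0,0,0],[-0.8,0,0,0,0,0,0],[-1.2,0,-1,0,0,0,0],[-2,0,-3,0,0,0,0],[-4,0,-5,0,0,0,0],[-6,0,-7,0,0,0,0],[-7.5,0,-9,0,0,0,0],[-8.5,0,-10,0,0,0,0],[-8.5,0,-10,0,0,0,0],[-8.5,0,-10,0,0,0,0]]}}

```text
time: 8.2
tool_pos: [0.5261, -0.1436, 0.1994]
tool_rot: [-3.141, -0.0, 1.202]
contact_force: [-0.5, 0.1, 0.3]
opening: 0.0007
grip_force: 0.0
```

Run:
```python
from look import *
p,d,W=shot("w3");U=unit(W)
b=(abs(U[...,0]+11)<40)&(abs(U[...,1]+55)<35)
r=b&(W[...,2]<.068)&(W[...,2]>.03)
print("well",U[r].min(0),U[r].max(0),np.percentile(W[r][:,2],[2,50,98]))
r=b&(W[...,2]<.054)&(W[...,2]>.047)
print("key",U[r].min(0),U[r].max(0),np.median(U[r],0),np.median(W[r],0))
r=(W[...,2]>.0885)&(abs(U[...,0]+10)<40)&(abs(U[...,1])<60)&(W[...,2]<.1)
print("ridge",U[r].min(0),U[r].max(0))
cv2.imwrite("pics/w3c.png",cv2.resize(p[100:230,220:420,::-1],None,fx=3.5,fy=3.5))
```

```text
t 8.2 tcp [ 0.5261 -0.1436  0.1994] rpy [-3.1412e+00 -3.0000e-04  1.2024e+00] unit [-11.3 -86.5] tip z 0.1824 F [-0.5  0.1  0.3] T [-0.03 -0.05 -0.04] op 0.0007
well [-34.94792673 -78.44858464] [ 11.36106653 -32.80848218] [0.03602425 0.03814917 0.06503664]
key [-34.94792673 -78.38529198] [ 11.35562967 -33.36710646] [-12.07919483 -56.14045711] [ 0.53665952 -0.11505521  0.0512594 ]
ridge [-36.3125114    7.77262863] [13.31981625 17.70515378]
```

View pics/w3c.png

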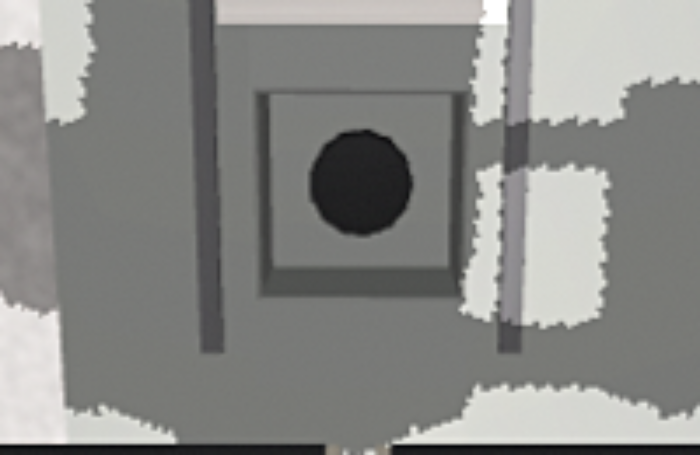

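The well is wholly open, with the key centred at crop (361,182). Well centre measures unit (-11.8,-55.7) and key top 51 mm. Going in.

Call:
{"method": "play_rows", "body": {"rows": [[0.5,0,0,0,0,0,0],[1.5,-0.05,0.5,0,0,0,0],[2.5,-0.05,2,0,0,0,0],[3.1,-0.05,4.5,0,0,0,0],[3.1,-0.05,7,0,0,0,0],[3.1,-0.05,9,0,0,0,0],[3.1,-0.05,10,0,0,0,0],[3.1,-0.05,10.6,0,0,0,0],[3.1,-0.05,11.2,0,0,0,0],[3.1,-0.05,11.8,0,0,0,0],[3.1,-0.05,12.3,0,0,0,0],[3.1,-0.05,12.6,0,0,0,0],[3.1,-0.05,12.6,0,0,0,0],[3.1,-0.05,12.6,0,0,0,0]]}}

```text
time: 9.65
tool_pos: [0.5371, -0.1149, 0.0739]
tool_rot: [3.141, 0.0, 1.203]
contact_force: [0.5, -0.6, -0.0]
opening: 0.0005
grip_force: 0.0
```

```bash
python3 -c "
from look import *
state()"
```

```text
t 9.65 tcp [ 0.5371 -0.1149  0.0739] rpy [3.1412e+00 1.0000e-04 1.2027e+00] unit [-11.4 -55.8] tip z 0.0569 F [ 0.5 -0.6 -0. ] T [-0.03 -0.06  0.03] op 0.0005
```

Call:
{"method": "play_rows", "body": {"rows": [[0,0,0.2,0,0,0,0],[0,0,0.4,0,0,0,0],[0,0,0.55,0,0,0,0],[0,0,0.7,0,0,0,0],[0,0,0.85,0,0,0,0],[0,0,1.0,0,0,0,0],[0,0,1.1,0,0,0,0],[0,0,1.1,0,0,0,0]]}}

```text
time: 10.45
tool_pos: [0.537, -0.1148, 0.0628]
tool_rot: [3.141, 0.0, 1.203]
contact_force: [-1.0, 0.2, 3.9]
opening: 0.0004
grip_force: 1.8
```

Call:
{"method": "play_rows", "body": {"rows": [[0,0,0.05,0,0,0,0],[0,0,0.1,0,0,0,0],[0,0,0.1,0,0,0,0]]}}

```text
time: 10.75
tool_pos: [0.537, -0.1148, 0.0622]
tool_rot: [3.141, 0.0, 1.203]
contact_force: [-2.4, 0.8, 7.3]
opening: 0.0002
grip_force: 3.6
```

Call:
{"method": "play_rows", "body": {"rows": [[0,0,0.04,0,0,0,0],[0,0,0.07,0,0,0,0],[0,0,0.07,0,0,0,0],[0,0,0.07,0,0,0,0]]}}

```text
time: 11.15
tool_pos: [0.537, -0.1148, 0.0621]
tool_rot: [3.141, 0.0, 1.203]
contact_force: [-4.0, 1.9, 12.2]
opening: 0.0006
grip_force: 6.1
```

The key is bottomed: 12 N with no further travel. I'll come out, cross over the ridge, and come down on its +y side.

Call:
{"method": "play_rows", "body": {"rows": [[0,0,-0.5,0,0,0,0],[0,0,-1.5,0,0,0,0],[0,0,-3,0,0,0,0],[0,0,-5,0,0,0,0],[0,0,-7,0,0,0,0],[0.5,0,-8,0,0,0,0],[2.5,0,-8,0,0,0,0],[5,0,-8,0,0,0,0],[7.5,0,-8,0,0,0,0],[9.2,0,-8,0,0,0,0],[9.6,0,-8,0,0,0,0],[9.6,0,-7.5,0,0,0,0],[9.6,0,-6,0,0,0,0],[9.6,0,-5,0,0,0,0],[9.6,0,-4.2,0,0,0,0],[9.6,0,-3.9,0,0,0,0],[9.6,0,-3.9,0,0,0,0],[9.6,0,-3.9,0,0,0,0]]}}

```text
time: 12.95
tool_pos: [0.5717, -0.0254, 0.1003]
tool_rot: [3.141, -0.0, 1.203]
contact_force: [0.3, -0.0, -0.2]
opening: 0.0003
grip_force: 0.0
```

```bash
python3 st.py
```

```text
t 12.95 tcp [ 0.5717 -0.0254  0.1003] rpy [ 3.141  -0.      1.2026] unit [-11.3  40.2] tip z 0.0833 F [ 0.3 -0.  -0.2] T [-0.05 -0.07  0.  ] op 0.0003
ridge far [-8.22024776 51.31798599]
stby [42.64982607 90.63662886] [30.26239399 77.64012884] [ 55.84099405 102.81420216]
knob [-49.01486387  90.89789213] [-65.9433936   74.07314723] [-32.62760708 106.73991938]
```

Call:
{"method": "play_rows", "body": {"rows": [[-0.3,0,0,0,0,0,0],[-0.6,0,0,0,0,0,0],[-0.8,0,0,0,0,0,0],[-1.0,0,0,0,0,0,0],[-1.2,0,0,0,0,0,0],[-1.4,0,0,0,0,0,0],[-1.7,0,0,0,0,0,0],[-2.0,0,0,0,0,0,0],[-2.4,0,0,0,0,0,0],[-2.8,0,0,0,0,0,0],[-3.2,0,0,0,0,0,0],[-3.6,0,0,0,0,0,0],[-4.0,0,0,0,0,0,0],[-4.4,0,0,0,0,0,0],[-4.8,0,0,0,0,0,0],[-5.2,0,0,0,0,0,0],[-5.6,0,0,0,0,0,0],[-6.0,0,0,0,0,0,0],[-6.2,0,0,0,0,0,0],[-6.2,0,0,0,0,0,0]]}}

```text
time: 15.0
tool_pos: [0.549, -0.0835, 0.0999]
tool_rot: [-3.141, 0.0, 1.202]
contact_force: [0.1, -1.3, -0.7]
opening: -0.0
grip_force: 0.0
```

Call:
{"method": "play_rows", "body": {"rows": [[-0.3,0,0,0,0,0,0],[-0.6,0,0,0,0,0,0],[-0.9,0,0,0,0,0,0],[-1.1,0,0,0,0,0,0],[-1.3,0,0,0,0,0,0],[-1.4,0,0,0,0,0,0],[-1.5,0,0,0,0,0,0],[-1.5,0,0,0,0,0,0]]}}

```text
time: 15.8
tool_pos: [0.5437, -0.0972, 0.0999]
tool_rot: [-3.141, 0.0, 1.203]
contact_force: [0.3, 0.0, -0.6]
opening: 0.0005
grip_force: 0.2
```

```bash
python3 st.py
```

```text
t 15.8 tcp [ 0.5437 -0.0972  0.0999] rpy [-3.1414e+00  3.0000e-04  1.2028e+00] unit [-11.6 -36.9] tip z 0.0829 F [ 0.3  0.  -0.6] T [ 0.05 -0.09 -0.01] op 0.0005
ridge far [ -8.58267745 -25.64804047]
knob [-49.00395682  73.69347585] [-54.10768913  73.23039589] [-43.89949079  74.05792976]
```

Call:
{"method": "play_rows", "body": {"rows": [[-0.05,0,0,0,0,0,0],[-0.1,0,0,0,0,0,0],[-0.15,0,0,0,0,0,0],[-0.2,0,0,0,0,0,0],[-0.2,0,0,0,0,0,0]]}}

```text
time: 16.35
tool_pos: [0.5431, -0.0988, 0.1]
tool_rot: [3.142, -0.0, 1.203]
contact_force: [1.5, 1.9, -0.4]
opening: 0.0003
grip_force: 1.2
```

Call:
{"method": "play_rows", "body": {"rows": [[-0.03,0,0,0,0,0,0],[-0.06,0,0,0,0,0,0],[-0.06,0,0,0,0,0,0]]}}

```text
time: 16.65
tool_pos: [0.5431, -0.0988, 0.1]
tool_rot: [3.141, -0.001, 1.203]
contact_force: [1.0, 6.3, -0.8]
opening: 0.0002
grip_force: 2.8
```

Call:
{"method": "play_rows", "body": {"rows": [[-0.03,0,0,0,0,0,0],[-0.06,0,0,0,0,0,0],[-0.06,0,0,0,0,0,0]]}}

```text
time: 16.95
tool_pos: [0.5431, -0.0989, 0.1001]
tool_rot: [3.141, -0.002, 1.203]
contact_force: [3.0, 7.4, -1.4]
opening: 0.0006
grip_force: 4.0
```

Stop reached (about 8 N, no movement). I'll back off, lift clear, and check.

Call:
{"method": "play_rows", "body": {"rows": [[0.2,0,0,0,0,0,0],[0.8,0,0,0,0,0,0],[1.2,0,-1,0,0,0,0],[1.2,0,-3,0,0,0,0],[0.5,0,-6,0,0,0,0],[-1,0,-9,0,0,0,0],[-3,0,-12,0,0,0,0],[-4,0,-14,0,0,0,0],[-4.2,0,-14.4,0,0,0,0],[-4.2,0,-14.4,0,0,0,0],[-4.2,0,-14.4,0,0,0,0]]}}

```text
time: 18.05
tool_pos: [0.5272, -0.1385, 0.2429]
tool_rot: [-3.14, -0.0, 1.203]
contact_force: [0.2, 0.7, -0.2]
opening: 0.0006
grip_force: 0.0
```

Run:
```python
from look import *
p,d,W=shot("w4");U=unit(W)
r=(W[...,2]>.0885)&(abs(U[...,0]+10)<40)&(abs(U[...,1]+45)<35)&(W[...,2]<.1)
print("ridge",U[r].min(0),U[r].max(0))
p,d=optics.read_camera("top");W=grid(optics.camera_model("top"),d);U=unit(W)
for nm,cx,cy,z0 in(("stby",45,90,.081),("knob",-48,90,.083)):
    r=(W[...,2]>z0)&(W[...,2]<.1)&(np.hypot(U[...,0]-cx,U[...,1]-cy)<25)
    if r.sum():print(nm,W[r].mean(0))
h=np.hstack([p[130:310,250:500],np.load("topp.npy")[130:310,250:500]])
cv2.imwrite("pics/fin.png",cv2.resize(h[:,:,::-1],None,fx=1.6,fy=1.6))
```

```text
t 18.05 tcp [ 0.5272 -0.1385  0.2429] rpy [-3.1397e+00 -1.0000e-04  1.2031e+00] unit [-12.1 -81.4] tip z 0.2259 F [ 0.2  0.7 -0.2] T [-0.08 -0.1   0.01] op 0.0006
ridge [-36.66707162 -60.34250261] [ 13.04565637 -49.92431409]
stby [0.64197589 0.00144253 0.0846417 ]
knob [0.55541233 0.03474794 0.08868015]
```

View pics/w4.png

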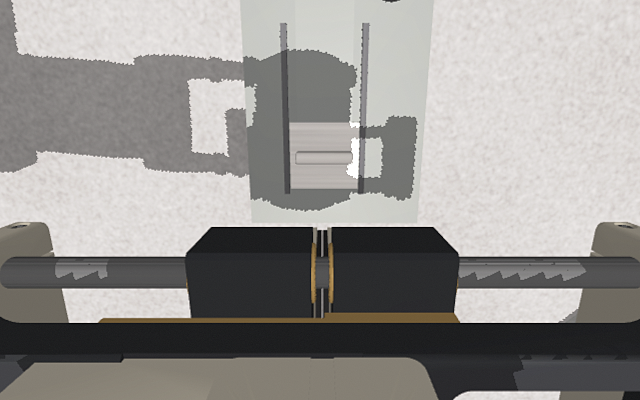

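View pics/fin.png

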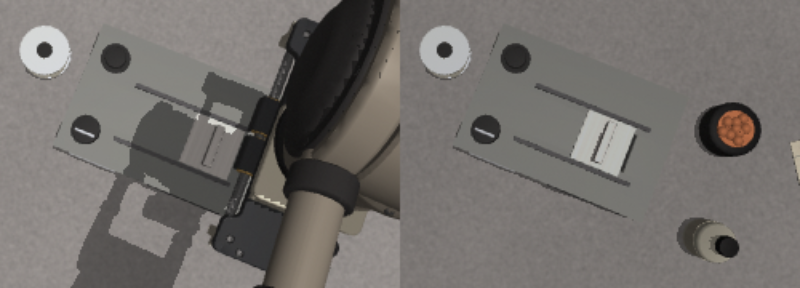

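The wrist view shows the shutter fully shut: ridge at (323,158), no slit, and its centre at unit y -55.1. In the top view the knob, standby key and spool are where they were; the arm is touching nothing.

```bash
python3 -c "
from cell import robot
print(robot.hand_in())"
```

```text
the job is handed in; nothing more can be done
None
```

I opened the shutter to its stop, pressed the reset key until it bottomed, and pushed the shutter fully shut again. The unit and standby key did not move and the spool looks undisturbed; the arm hid the bottle and tip cleaner in the last picture, but no move went near them. The job was handed in at about 18 s, with no verdict returned.

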